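# Empty the tipping tray into the bin

### The job

Slide the empty open bin up against the front of the stand so that it sits centred and square under the tray's pouring lip, then tip the hinged tray by its push bar until all three specimen blocks slide off into the bin, and let the tray swing back down flat. Do not handle the blocks, leave the bin standing under the lip, and do not disturb the other things on the bench.

Things in the scene. Friction and masses are not known exactly. Their poses are not given: they have to be found in the camera images.
- stand: grey metal stand fixed to the bench, base 200x150 mm. Origin on the bench at the middle of the foot of its flat front face (150 mm wide, 70 mm high). +x is level, out of the front face, the pouring direction (to the robot's left, within 0.25 rad); the stand fills x = -200 to 0 mm; z up. Two 6 mm cheeks at y = +-66 mm hold the hinge; their ears reach x = 13 mm at 87 to 113 mm height
- tray_hinge (a point): middle of the tray's hinge axis, in the plane of the stand's front face, 100 mm above the bench. The axis is the stand's y axis
- tray (a joint): hinge of the tray, rad: 0 = level, resting on the stand's rear posts; grows as the lip goes down and the rear rises; stop at 0.95. The tray weighs 0.45 kg; about 4 to 5 N at the bar tips it; the hinge is damped. Let go, it swings back to 0 by its own weight in about 1.5 s
- push_bar (a point): middle of the push bar, a 12 mm thick black bar along the stand's y (grip 80 mm long) on two thin uprights at the tray's side walls, 115 mm apart, open below. Tray level: 30 mm behind the hinge and 122 mm above it (222 mm above the bench). It turns with the tray about the hinge: pushed from behind in the stand's +x it goes over and down
- lip (a point): middle of the lip's edge on the floor of the dark steel tray; tray level: 45 mm in front of the hinge, 102 mm above the bench; fully tipped: 26 mm in front, about 63 mm above the bench. The tray inside is 110 mm wide and reaches from the open lip to 185 mm behind the hinge; walls 26 mm high, 5 mm thick at both sides and the rear
- bin: open grey plastic box, loose, 0.35 kg, 150 mm (its x) by 180 mm (its y), 50 mm high, walls and floor 8 mm thick. Origin at the centre of its underside, z up. It starts with its origin 150 to 200 mm in front of the stand's face, its +x side facing away from the stand to within 0.35 rad. In place, its -x wall touches the face: origin at x = 75 mm, y = 0 of the stand, axes parallel
- specimen_1: clear resin block with an insect inside, 28x44x19 mm (its own x, y, z), starts lying flat in the tray; origin at the centre of its underside
- specimen_4: clear resin block with an insect inside, 28x47x19 mm (its own x, y, z), starts lying flat in the tray; origin at the centre of its underside
- specimen_5: clear resin block with an insect inside, 30x46x21 mm (its own x, y, z), starts lying flat in the tray; origin at the centre of its underside
- vial_5: bystander: small capped specimen vial, 23 mm across, 60 mm high, beside the stand on its far side; origin at the centre of its underside
- dropper_1: bystander: small white dropper bottle with a blue nozzle, 33 mm across, 85 mm high, just behind the rear end of the stand; origin at the centre of its underside
- loupe: bystander: small folding magnifier, 38x30x18 mm, on the bench; origin at the centre of its underside
- tape_roll: bystander: roll of tape lying flat, 96 mm across, 25 mm high; origin at the centre of its underside
- specimen_8: bystander: a clear resin specimen block, 30x44x20 mm, lying on the bench well to the right of the stand, beside the specimen case; it is no part of the job; origin at the centre of its underside

How it is judged:
By the outcome, as a careful person would: the job done as asked, in the order asked, and still so for the second after the job is handed in, with the robot touching nothing.
It also fails if it takes over 64 s, if anything falls off the work surface, if the arm or the gripper's body presses on something with over 40 N, if the wrist force passes 120 N, or if a joint passes its speed limit or range.

### The arm

A 6-joint arm with a two-finger parallel gripper is mounted at the origin on a cart in front of the work surface, level with it; the furniture and walls round the work are solid. World frame = base frame: x ahead of the robot, y to its left, z up, the work surface at z = 0. Lengths are in m, angles in rad, forces in N, time in s.
With the tool pointing down it reaches from about 0.425 to 0.95 m from the base axis. Payload 3.5 kg.
Tool frame: the origin (TCP) lies midway between the tips of the shut fingers; the grasp point (between the pads) lies 19 mm behind it; x points along the fingers, y is the direction in which the jaws open and shut, and the axes are right-handed (so a half turn about x gives the same grasp; the last joint's range is limited). The gripper opens to 85 mm and grips with 20 to 120 N. Pads are 22 mm wide; open, the fingers measure 114 mm over their backs; the gripper's body (76 mm by 85 mm) begins 54 mm behind the grasp point. The pads swing forward as they close: fully open they stand 13 mm farther back than shut.
Start: joints at [-1.376, 0.286, 1.577, -0, 1.279, -0.15], TCP at [0.228, -0.635, 0.231] pointing down, gripper open.
Joint ranges: [-2.77, 2.77], [-0.9, 2.22], [0.21, 2.48], [-1.53, 4.67], [0.24, 2.81], [-2.84, 2.84]. Speed limits (rad/s): [2.79, 2.79, 3.14, 3.14, 3.14, 3.14].

### API

Orientations are given as a unit quaternion [x, y, z, w].
In Python, from plant import ctrl, vision gives the robot as it stands. The module is installed in compiled form; this text tells all that it offers.
- The arm moves only by the tool play_rows, never from a script. Its arguments are lists of equal length, an entry for each row: "claw": the closure in counts, from 0 (fully open) to 255 (shut); "travel": the shift along the tool's x, y, z in m, a list of three; "dr": the turn, a rotation vector about the tool's x, y, z in rad, a list of three. In form: {"claw": [claw, ...], "travel": [[tx, ty, tz], ...], "dr": [[wx, wy, wz], ...]}. A call has 1 to 20 rows; each row is the pose to reach, as a shift and turn from the pose measured when the call began, along the tool's axes at that moment; what a row does not reach only later rows make up. A row lasts 1/10 s, in which the tool goes at most 50 mm and 8.59 degrees, less where a joint would pass 70% of its speed; a pose out of reach is approached as far as the arm can. A call with a gripper value outside its range is refused whole. The fingers move at their own pace and stop on an object; "force" is the grip in N (left out, the last holds). Time passes only in rows, so rows that repeat a pose let the fingers close. It gives the time, the measured TCP pose, the force and the opening at its end, in the units of the state.
- ctrl.get_state(): the state, without advancing time (a new reading comes with each control period).
- vision.read_camera(name): name is "scene" or "top" or "wrist"; returns a dict with "img" (420x560x3 uint8, red, green, blue), "range_z" (420x560 float32, m along the optical axis (not along the pixel's ray), 0 where there is no reading), "K" (3x3 intrinsics, pixels), "distortion" ([k1, k2, p1, p2, k3] as OpenCV has them; the pictures are not rectified), "world_to_cam" (4x4, takes a point from world to camera coordinates). Camera axes: x right, y up, looking along -z (the intrinsics and any distortion apply to the point x, -y, -z); pixel columns grow to the right and rows downward; lengths in m; the calibration is good to about 2 mm. A picture is of the moment at which its call begins.
- ctrl.sign_off(): hands the job in, once; it reports no verdict.
The state is a dict: "time": time; "qpos": joint angles; "dq": joint speeds; "joint_efforts": joint torques, N m; "eef_pos": TCP position; "tcp_rot": TCP orientation; "contact_force": force on the tool from outside, world axes, zero at the start; "wrist_torque": the same for the moment, N m; "opening": opening from 0.0 (shut) to 1.0 (fully open).
Only numpy, scipy, OpenCV 4.12 (cv2) and the standard library are available. Lean on these libraries where they do the work, as an engineer would, in place of code of your own. Each camera call takes 0.05 s, during which the arm holds its last target.

## Working session

There is one attempt and no reset: what is moved stays moved. The work goes in short steps, Python scripts to look and compute and a tool call to move; the robot and the scene stay as the last step left them, time stands still between calls to the robot, and variables do not carry over. Pictures are saved under pics/ and viewed, and the job is handed in when it is done.

Besides the shell and the picture viewer there is one more tool, called after ">>>" as name(argument=value, ...) on one line, values as JSON. play_rows: Moves the arm, as the interface text tells. Its arguments: {"type":"object","properties":{"claw":{"type":"array","items":{"type":"number"}},"travel":{"type":"array","items":{"type":"array","items":{"type":"number"}}},"dr":{"type":"array","items":{"type":"array","items":{"type":"number"}}},"force":{"type":"number"}},"required":["claw","travel","dr"]}

```bash
mkdir -p pics; ls
cat > h.py <<'E'
from plant import ctrl, vision
import numpy as np, cv2
from scipy.spatial.transform import Rotation as R
def snap(name,fn=None):
    c=vision.read_camera(name)
    if fn: cv2.imwrite('pics/'+fn,c['img'][:,:,::-1])
    return c
def ray(c,u,v):
    p=cv2.undistortPoints(np.array([[[u,v]]],float),c['K'],np.array(c['distortion'],float))[0,0]
    d=np.array([p[0],-p[1],-1.]); W=np.linalg.inv(c['world_to_cam'])
    return W[:3,3],W[:3,:3]@d
def onz(c,u,v,z):
    o,d=ray(c,u,v); return o+d*(z-o[2])/d[2]
def cloud(c):
    h,w=c['range_z'].shape
    uu,vv=np.meshgrid(np.arange(w),np.arange(h))
    p=cv2.undistortPoints(np.stack([uu,vv],-1).reshape(-1,1,2).astype(float),c['K'],np.array(c['distortion'],float))[:,0]
    z=c['range_z'].reshape(-1)
    P=np.stack([p[:,0]*z,-p[:,1]*z,-z],1); W=np.linalg.inv(c['world_to_cam'])
    P=P@W[:3,:3].T+W[:3,3]; P[z==0]=np.nan
    return P.reshape(h,w,3)
def proj(c,P):
    P=np.atleast_2d(P); q=P@c['world_to_cam'][:3,:3].T+c['world_to_cam'][:3,3]
    q=q*[1,-1,-1]
    return cv2.projectPoints(q.reshape(-1,1,3),np.zeros(3),np.zeros(3),c['K'],np.array(c['distortion'],float))[0][:,0]
E
python3 - <<'E'
from h import *
for n in ['scene','top','wrist']:
    c=snap(n,n+'0.png'); print(n,np.linalg.inv(c['world_to_cam'])[:3].round(3).tolist())
s=ctrl.get_state(); print(s)
E
```

```text
pics
scene [[-0.885, 0.357, -0.298, 0.172], [-0.465, -0.676, 0.571, 0.617], [0.003, 0.644, 0.765, 1.102]]
top [[-0.019, 0.999, -0.038, 0.486], [-1.0, -0.02, -0.022, -0.116], [-0.023, 0.038, 0.999, 1.267]]
wrist [[0.337, 0.904, 0.263, 0.296], [-0.941, 0.324, 0.094, -0.611], [-0.0, -0.28, 0.96, 0.373]]
{'time': 0.15, 'qpos': array([-1.37601703e+00,  2.87012798e-01,  1.57780405e+00,  6.74199275e-06,
        1.27861718e+00, -1.50002884e-01]), 'dq': array([ 0.00085581, -0.00223298, -0.00414661,  0.00016427, -0.00013759,
        0.00052679]), 'joint_efforts': array([ 8.65792917e-04, -4.06601214e+01, -2.93141359e+01, -1.22451215e-04,
        3.97303607e-03, -1.79468498e-05]), 'eef_pos': array([ 0.22807427, -0.63477068,  0.23025103]), 'tcp_rot': array([-0.69661316, -0.12194621,  0.69663775, -0.12064438]), 'contact_force': array([ 0.38711039,  0.83026157, -0.33788105]), 'wrist_torque': array([ 0.0173567 , -0.01002713,  0.05545706]), 'opening': 1.0033791131443193}
```

View pics/scene0.png

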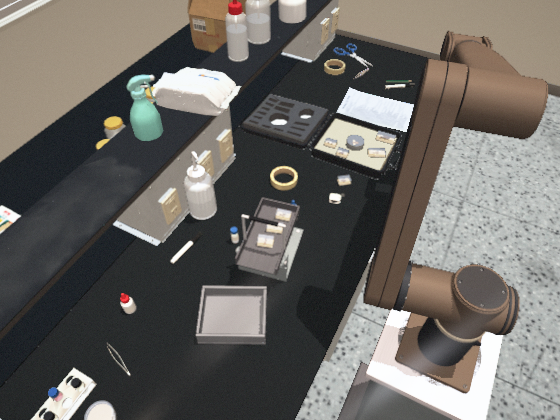

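View pics/top0.png

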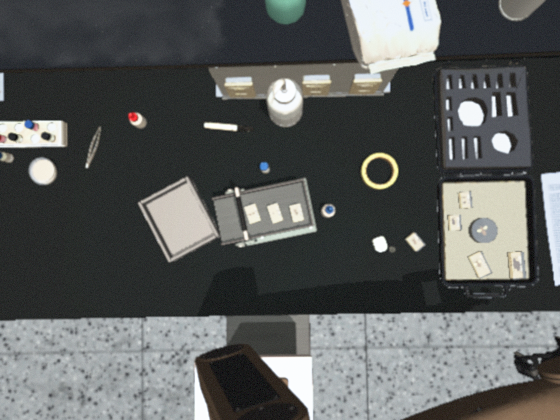

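The scene view shows the stand at about (270,240) and the bin at (232,315). In the top view the bin is at (178,218), turned about 25° in the image, and the tray with three blocks is at (270,212). The push bar is the dark line at (238,215), the dropper at (328,211) and the vial at (264,167). I'll zoom in and measure these.

Run:
```python
from h import *
c=snap('top'); P=cloud(c)
np.save('/tmp/P.npy',P)
crop=c['img'][150:285,120:350]; cv2.imwrite('pics/topz.png',cv2.resize(crop,None,fx=3.4,fy=3.4,interpolation=cv2.INTER_CUBIC)[:,:,::-1])
H=P[...,2]
reg=np.zeros(H.shape,bool); reg[150:285,120:350]=1
for nm,lo,hi,ul,uh in [('bin rim',.04,.06,120,222),('tray rim',.115,.14,205,330),('bar',.2,.24,205,330),('stand',.06,.08,205,330)]:
    m=reg&(H>lo)&(H<hi); m[:,:ul]=0; m[:,uh:]=0
    p=P[m]; print(nm,m.sum(), p.mean(0).round(4) if m.any() else '')
    if m.sum()>5:
        r=cv2.minAreaRect((p[:,:2]*1000).astype(np.float32)); print('  ',np.round(r[0],1),np.round(r[1],1),round(r[2],1)); print(cv2.boxPoints(r).round(0).tolist(), np.median(p[:,2]))
hm=np.clip(np.nan_to_num(H)/.25*255,0,255).astype(np.uint8)[150:285,120:350]
cv2.imwrite('pics/toph.png',cv2.resize(cv2.applyColorMap(hm,cv2.COLORMAP_JET),None,fx=3.4,fy=3.4,interpolation=cv2.INTER_NEAREST))
```

```text
bin rim 817 [0.528  0.1921 0.049 ]
   [527.8 190.3] [180. 151.] 27.1
[[413.0, 217.0], [482.0, 82.0], [642.0, 164.0], [574.0, 299.0]] 0.049383256671853726
tray rim 1112 [ 0.5412 -0.064   0.1242]
   [540.4 -38.8] [134.6 234.9] 10.7
[[453.0, 64.0], [496.0, -167.0], [628.0, -142.0], [585.0, 89.0]] 0.12404388268346522
bar 252 [0.531  0.002  0.2261]
   [530.4   2.4] [120.1  11.9] 10.6
[[470.0, -3.0], [472.0, -14.0], [591.0, 8.0], [588.0, 19.0]] 0.22632254891171244
stand 66 [ 0.5848 -0.1046  0.0657]
   [583.2 -68.1] [186.5 246.9] 19.9
[[453.0, 16.0], [537.0, -216.0], [713.0, -153.0], [629.0, 80.0]] 0.06447799310373248
```

View pics/topz.png

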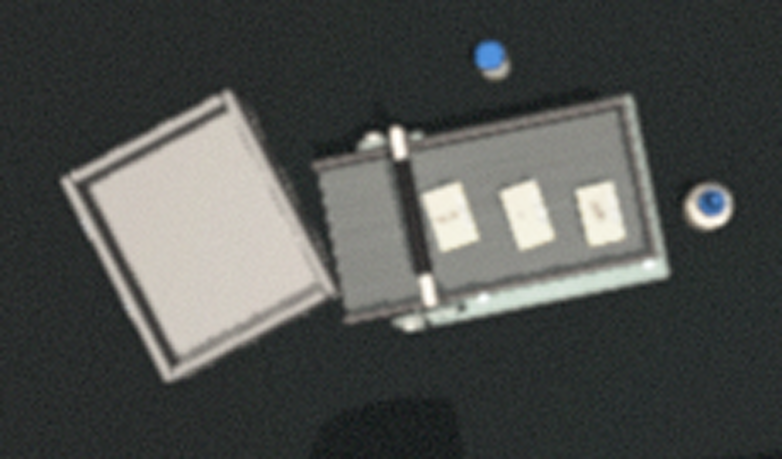

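View pics/toph.png

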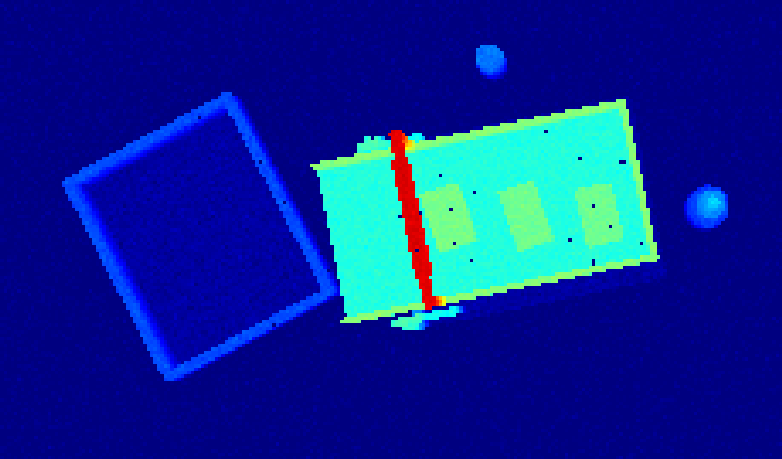

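```bash
cat >> h.py <<'E'
yaw=np.deg2rad(100.65); sx=np.array([np.cos(yaw),np.sin(yaw),0]); sy=np.array([-sx[1],sx[0],0]); hg=np.array([.526,.0322,0])
def S(x,y,z): return hg+sx*x+sy*y+np.array([0,0,z])
def down(a): # tool x down, tool y at world angle a
    y=np.array([np.cos(a),np.sin(a),0]); x=np.array([0,0,-1.]); return R.from_matrix(np.stack([x,y,np.cross(x,y)],1))
def rel(p,rot):
    s=ctrl.get_state(); R0=R.from_quat(s['tcp_rot'])
    return R0.inv().apply(np.array(p)-s['eef_pos']).round(4).tolist(),(R0.inv()*rot).as_rotvec().round(4).tolist()
E
python3 - <<'E'
from h import *
s=ctrl.get_state(); M=R.from_quat(s['tcp_rot']).as_matrix(); print(M.round(3)); print('ytool',np.degrees(np.arctan2(M[1,1],M[0,1])))
by=np.deg2rad(117.1); b=np.array([.5278,.1903]); 
x=b[0]-.526,b[1]-.0322; print('bin in stand',x@sx[:2],x@sy[:2])
for a in (by,by-np.pi):
  for p in [(.45,-.45,.34),(.52,-.1,.36),(.4955,.2535,.30),(.4955,.2535,.12),(.4955,.2535,.02)]:
    print(np.degrees(a),p,rel(p,down(a)))
E
```

```text
[[-0.     0.338 -0.941]
 [ 0.001 -0.941 -0.338]
 [-1.    -0.002 -0.   ]]
ytool -70.24590998420663
bin in stand 0.15504398378401568 -0.030987305342379805
117.1 (0.45, -0.45, 0.34) ([-0.1094, -0.0991, -0.2714], [3.0134, 0.0023, 0.0004])
117.1 (0.52, -0.1, 0.36) ([-0.1289, -0.4049, -0.4555], [3.0134, 0.0023, 0.0004])
117.1 (0.4955, 0.2535, 0.3) ([-0.0683, -0.7458, -0.5519], [3.0134, 0.0023, 0.0004])
117.1 (0.4955, 0.2535, 0.12) ([0.1117, -0.7455, -0.5519], [3.0134, 0.0023, 0.0004])
117.1 (0.4955, 0.2535, 0.02) ([0.2117, -0.7454, -0.5519], [3.0134, 0.0023, 0.0004])
-62.900000000000006 (0.45, -0.45, 0.34) ([-0.1094, -0.0991, -0.2714], [-0.1282, -0.0003, 0.0015])
-62.900000000000006 (0.52, -0.1, 0.36) ([-0.1289, -0.4049, -0.4555], [-0.1282, -0.0003, 0.0015])
-62.900000000000006 (0.4955, 0.2535, 0.3) ([-0.0683, -0.7458, -0.5519], [-0.1282, -0.0003, 0.0015])
-62.900000000000006 (0.4955, 0.2535, 0.12) ([0.1117, -0.7455, -0.5519], [-0.1282, -0.0003, 0.0015])
-62.900000000000006 (0.4955, 0.2535, 0.02) ([0.2117, -0.7454, -0.5519], [-0.1282, -0.0003, 0.0015])
```

>>> play_rows(claw=[0,0,0,0,0,0,0,0,0,0,0,0,0,0,0,0,0,0,0,0], travel=[[-0.03,-0.025,-0.07],[-0.06,-0.05,-0.14],[-0.09,-0.075,-0.21],[-0.11,-0.1,-0.27],[-0.115,-0.15,-0.3],[-0.12,-0.2,-0.33],[-0.12,-0.25,-0.36],[-0.125,-0.3,-0.39],[-0.13,-0.35,-0.425],[-0.13,-0.4,-0.455],[-0.13,-0.45,-0.47],[-0.12,-0.5,-0.485],[-0.12,-0.55,-0.5],[-0.11,-0.6,-0.515],[-0.1,-0.65,-0.53],[-0.09,-0.7,-0.545],[-0.068,-0.746,-0.552],[-0.068,-0.746,-0.552],[-0.068,-0.746,-0.552],[-0.068,-0.746,-0.552]], dr=[[-0.1282,0,0],[-0.1282,0,0],[-0.1282,0,0],[-0.1282,0,0],[-0.1282,0,0],[-0.1282,0,0],[-0.1282,0,0],[-0.1282,0,0],[-0.1282,0,0],[-0.1282,0,0],[-0.1282,0,0],[-0.1282,0,0],[-0.1282,0,0],[-0.1282,0,0],[-0.1282,0,0],[-0.1282,0,0],[-0.1282,0,0],[-0.1282,0,0],[-0.1282,0,0],[-0.1282,0,0]])

```text
time: 2.2
eef_pos: [0.495, 0.2516, 0.3001]
tcp_rot: [0.688, 0.166, -0.687, 0.165]
contact_force: [0.7, 0.6, -0.4]
opening: 0.999
```

Run:
```python
from h import *
s=ctrl.get_state(); print(s['time'],s['eef_pos'],s['qpos'].round(2),s['contact_force'].round(1))
c=snap('wrist','w1.png'); snap('top','t1.png')
a=np.deg2rad(-62.9)
for z in (.3,.12,.05,.02): print(rel((.4955,.2535,z),down(a)))
P=cloud(c); H=P[...,2]; p=P[(H>.042)&(H<.056)]
p=p[(abs(p[:,0]-.528)<.16)&(p[:,1]>.06)]
r=cv2.minAreaRect((p[:,:2]*1000).astype(np.float32)); print(len(p),r,cv2.boxPoints(r).round(1).tolist())
```

```text
2.2 [0.49504039 0.25164056 0.30014004] [ 0.29 -0.03  1.8   0.    1.37  1.38] [ 0.7  0.6 -0.4]
([-0.0018, 0.0016, -0.0014], [0.0067, 0.0027, 0.004])
([0.1782, 0.0023, -0.0019], [0.0067, 0.0027, 0.004])
([0.2482, 0.0026, -0.0021], [0.0067, 0.0027, 0.004])
([0.2782, 0.0027, -0.0022], [0.0067, 0.0027, 0.004])
4175 ((528.8287353515625, 186.54666137695312), (180.52430725097656, 148.5159912109375), 27.023242950439453) [[414.70001220703125, 211.6999969482422], [482.20001220703125, 79.4000015258789], [643.0, 161.39999389648438], [575.5, 293.70001220703125]]
```

View pics/w1.png

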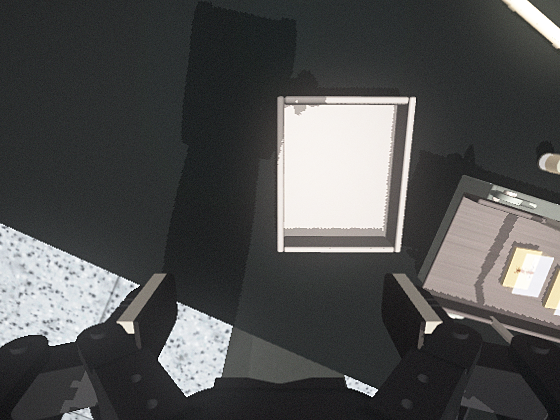

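The wrist view shows the bin with its outer (+x) wall at px x≈282, midway between the open fingers. I'll descend onto that wall.

>>> play_rows(claw=[0,0,0,0,0,0,0,0,0,0,0,0], travel=[[0.045,0.002,-0.001],[0.09,0.003,-0.001],[0.135,0.003,-0.001],[0.175,0.004,-0.002],[0.2,0.004,-0.002],[0.225,0.004,-0.002],[0.245,0.004,-0.002],[0.265,0.004,-0.002],[0.277,0.004,-0.002],[0.277,0.004,-0.002],[0.277,0.004,-0.002],[0.277,0.004,-0.002]], dr=[[0.0067,0.0027,0.004],[0.0067,0.0027,0.004],[0.0067,0.0027,0.004],[0.0067,0.0027,0.004],[0.0067,0.0027,0.004],[0.0067,0.0027,0.004],[0.0067,0.0027,0.004],[0.0067,0.0027,0.004],[0.0067,0.0027,0.004],[0.0067,0.0027,0.004],[0.0067,0.0027,0.004],[0.0067,0.0027,0.004]])

```text
time: 3.5
eef_pos: [0.497, 0.2525, 0.0226]
tcp_rot: [0.688, 0.166, -0.687, 0.166]
contact_force: [-0.4, 0.6, 0.4]
opening: 0.996
```

>>> play_rows(claw=[60,120,180,230,255,255,255,255,255,255,255,255,255], force=25, travel=[[0,0,0],[0,0,0],[0,0,0],[0,0,0],[0,0,0],[0,0,0],[0,0,0],[0,0,0],[0,0,0],[0,0,0],[0,0,0],[0,0,0],[0,0,0]], dr=[[0,0,0],[0,0,0],[0,0,0],[0,0,0],[0,0,0],[0,0,0],[0,0,0],[0,0,0],[0,0,0],[0,0,0],[0,0,0],[0,0,0],[0,0,0]])

```text
time: 4.8
eef_pos: [0.4971, 0.2525, 0.0227]
tcp_rot: [0.688, 0.166, -0.687, 0.166]
contact_force: [-1.1, -1.4, 2.5]
opening: 0.09
```

```bash
cat >> h.py <<'E'
def binpose(c,lim=(.36,.72,.02,.33)):
    P=cloud(c); H=P[...,2]; m=(H>.042)&(H<.056); p=P[m]
    p=p[(p[:,0]>lim[0])&(p[:,0]<lim[1])&(p[:,1]>lim[2])&(p[:,1]<lim[3])]
    r=cv2.minAreaRect((p[:,:2]*1000).astype(np.float32)); return len(p),np.round(r[0],1),np.round(r[1],1),round(r[2],1)
E
python3 - <<'E'
from h import *
s=ctrl.get_state(); print(s['time'],s['eef_pos'],s['opening'],s['contact_force'].round(1))
c=snap('top','t2.png'); snap('scene','s2.png'); print(binpose(c))
cv2.imwrite('pics/t2z.png',cv2.resize(c['img'][150:320,110:310],None,fx=3,fy=3)[:,:,::-1])
E
```

```text
4.8 [0.4971098  0.25247258 0.02265735] 0.09041321083095029 [-1.1 -1.4  2.5]
(666, array([527.7, 190.6]), array([179.6, 149.4]), 27.0)
```

View pics/t2z.png

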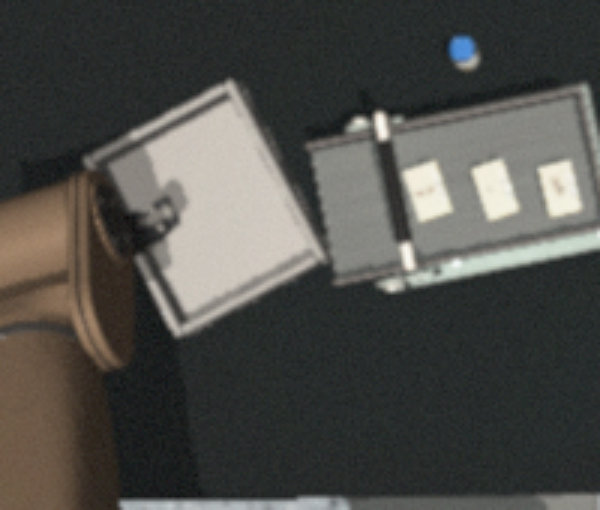

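Run:
```python
from h import *
s=ctrl.get_state(); p=s['eef_pos']; bc=np.array([.5277,.1906,0]); by=np.deg2rad(27.0)
R0=R.from_quat(s['tcp_rot']); M=R0.as_matrix(); print(np.degrees(np.arctan2(M[1,1],M[0,1])))
for f,x in ((.5,.125),(1,.1),(1,.075)):
    g=bc+f*(S(x,0,0)-bc) if f<1 else S(x,0,0)
    rz=R.from_euler('z',f*(np.deg2rad(10.65)-by))
    d=p-bc; print(x,g,rel(g+rz.apply(d),rz*R0))
```

```text
-62.89907156960261
0.125 [0.51529943 0.1728234  0.        ] ([-0.0, 0.011, 0.0093], [0.1427, -0.0001, 0.0004])
0.1 [0.50751909 0.13047744 0.        ] ([-0.0, 0.0474, 0.026], [0.2854, -0.0002, 0.0007])
0.075 [0.51213932 0.10590808 0.        ] ([-0.0, 0.0714, 0.033], [0.2854, -0.0002, 0.0007])
```

>>> play_rows(claw=[255,255,255,255,255,255,255,255,255,255,255,255,255,255], travel=[[0,0.004,0.003],[0,0.008,0.005],[0,0.012,0.007],[0,0.016,0.01],[0,0.02,0.012],[0,0.024,0.014],[0,0.028,0.016],[0,0.032,0.018],[0,0.036,0.02],[0,0.04,0.022],[0,0.044,0.024],[0,0.0474,0.026],[0,0.0474,0.026],[0,0.0474,0.026]], dr=[[0.024,0,0],[0.048,0,0],[0.072,0,0],[0.096,0,0],[0.12,0,0],[0.144,0,0],[0.168,0,0],[0.192,0,0],[0.216,0,0],[0.24,0,0],[0.264,0,0.0007],[0.2854,0,0.0007],[0.2854,0,0.0007],[0.2854,0,0.0007]])

```text
time: 6.3
eef_pos: [0.4956, 0.1976, 0.0226]
tcp_rot: [0.705, 0.065, -0.703, 0.067]
contact_force: [0.2, -3.0, 2.1]
opening: 0.087
```

Run:
```python
from h import *
s=ctrl.get_state(); print(s['time'],s['eef_pos'],s['opening'],s['contact_force'].round(1))
c=snap('top','t3.png'); r=binpose(c,(.36,.72,.045,.33)); print(r)
d=np.r_[r[1]/1000,0]-hg; print('stand frame',d@sx,d@sy)
cv2.imwrite('pics/t3z.png',cv2.resize(c['img'][150:320,110:310],None,fx=3,fy=3)[:,:,::-1])
P=cloud(c);np.save('/tmp/P3.npy',P); m=(abs(P[...,2]-.05)<.008)&(P[...,1]>.0)&(P[...,1]<.33)&(P[...,0]<.72)&(P[...,0]>.36)
q=(P[m]-hg); q=np.stack([q@sx,q@sy],1)
print(np.percentile(q,[1,99],axis=0), q.min(0),q.max(0))
# outer edges: fit far side (y) edges
for lo,hi in ((60,170),):
    pass
for side in (1,-1):
    e=[]
    for x in np.arange(.04,.16,.005):
        k=q[(abs(q[:,0]-x)<.0025)&(q[:,1]*side>.07)]
        if len(k)>1: e.append((x,np.mean(k[:,1])))
    e=np.array(e); print(side,np.polyfit(e[:,0],e[:,1],1),len(e))
```

```text
6.3 [0.49555295 0.1976143  0.02261604] 0.08707411657892034 [ 0.2 -3.   2.1]
(461, array([506.9, 130.4]), array([179.8, 149.2]), 10.5)
stand frame 0.10003830362057838 0.0006227428979762601
[[ 0.02526009 -0.08893207]
 [ 0.17364705  0.09026117]] [-0.00584757 -0.08923118] [0.17458595 0.09061376]
1 [0.00010584 0.08652632] 24
-1 [ 0.00103943 -0.08465643] 24
```

View pics/t3z.png

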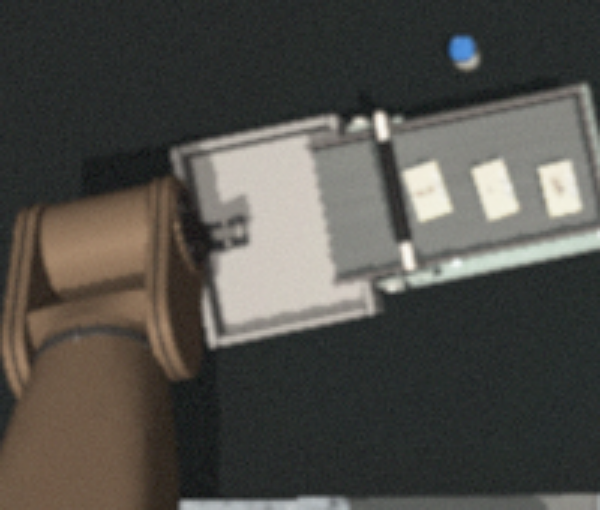

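Run:
```python
from h import *
P=np.load('/tmp/P.npy'); H=P[...,2]
def f(lo,hi,xr,yr=(-.12,.12)):
    q=P[(H>lo)&(H<hi)]-hg; q=np.stack([q@sx,q@sy],1)
    return q[(q[:,0]>xr[0])&(q[:,0]<xr[1])&(q[:,1]>yr[0])&(q[:,1]<yr[1])]
for nm,a in (('rim',(.118,.135,(-.18,.04))),('floor',(.095,.11,(-.17,.03))),('bar',(.2,.24,(-.08,.03)))):
    q=f(*a); 
    for side in (1,-1):
        e=[]
        for x in np.arange(a[2][0],a[2][1],.006):
            k=q[abs(q[:,0]-x)<.003]
            if len(k)>3: e.append((x,(side*k[:,1]).max()*side))
        e=np.array(e)
        if len(e)>2: print(nm,side,np.polyfit(e[:,0],e[:,1],1).round(4),len(e))
q=f(.118,.135,(-.25,.1)); print('rim x',q[:,0].min(),q[:,0].max())
q=f(.2,.24,(-.1,.1),(-.05,.05)); print('bar x',q.mean(0),np.polyfit(q[:,1],q[:,0],1))
# small bodies: stand's side flank / face at height<.09
q=f(.01,.09,(-.25,.02)); print('low',len(q),q.min(0),q.max(0))
```

```text
rim 1 [-0.0167  0.0567] 35
rim -1 [-0.0013 -0.0591] 35
floor 1 [0.0631 0.0623] 34
floor -1 [-0.014  -0.0562] 34
bar 1 [1.9818 0.1164] 3
bar -1 [-1.9082 -0.1114] 3
rim x -0.18992217392200797 0.04495241034322394
bar x [-3.05594122e-02 -4.21818403e-05] [ 0.00109803 -0.03055937]
low 311 [-0.24916044 -0.11987214] [-0.00041615  0.0746097 ]
```

>>> play_rows(claw=[255,255,255,255,255,255,255,255,255,255], travel=[[0,0.003,0],[0,0.006,0],[0,0.009,-0.0005],[0,0.012,-0.0008],[0,0.015,-0.0008],[0,0.018,-0.0008],[0,0.02,-0.0008],[0,0.022,-0.0008],[0,0.023,-0.0008],[0,0.0235,-0.0008]], dr=[[0,0,0],[0,0,0],[0,0,0],[0,0,0],[0,0,0],[0,0,0],[0,0,0],[0,0,0],[0,0,0],[0,0,0]])

```text
time: 7.35
eef_pos: [0.5007, 0.1746, 0.0227]
tcp_rot: [0.705, 0.065, -0.703, 0.067]
contact_force: [-1.3, 3.4, 0.9]
opening: 0.093
```

>>> play_rows(claw=[255,255,255], travel=[[0,0.0007,0],[0,0.0014,0],[0,0.002,0]], dr=[[0,0,0],[0,0,0],[0,0,0]])

```text
time: 7.65
eef_pos: [0.5011, 0.1732, 0.0226]
tcp_rot: [0.705, 0.066, -0.703, 0.066]
contact_force: [-0.6, 7.5, 1.0]
opening: 0.087
```

```bash
cat >> h.py <<'E'
def chk(fn=None):
    s=ctrl.get_state(); print(s['time'],s['eef_pos'].round(4),round(s['opening'],3),s['contact_force'].round(1))
    c=snap('top'); P=cloud(c); m=(abs(P[...,2]-.05)<.007); q=P[m]-hg; q=np.stack([q@sx,q@sy],1)
    q=q[(q[:,0]>-.005)&(q[:,0]<.2)&(abs(q[:,1])<.13)]
    e={}
    for side in (1,-1):
        k=q[(q[:,1]*side>.075)&(q[:,0]>.01)&(q[:,0]<.14)]; e[side]=np.polyfit(k[:,0],k[:,1],1)
    print('side slopes',e, 'ycen',(np.polyval(e[1],.07)+np.polyval(e[-1],.07))/2)
    k=q[(q[:,0]>.08)&(q[:,0]<.2)&(abs(q[:,1])<.075)];print('outer wall x',np.percentile(k[:,0],[5,50,98]),np.polyfit(k[:,1],k[:,0],1))
    print('max x',q[:,0].max(),'min x',q[:,0].min())
    if fn: cv2.imwrite('pics/'+fn,cv2.resize(c['img'][150:320,110:310],None,fx=3,fy=3)[:,:,::-1])
    return c
E
python3 -c "
from h import *
chk('t4z.png')"
```

```text
7.65 [0.5011 0.1732 0.0226] 0.087 [-0.6  7.5  1. ]
side slopes {1: array([0.00096043, 0.08551581]), -1: array([ 0.00179645, -0.0857702 ])} ycen -3.070408437208516e-05
outer wall x [0.14126621 0.14297352 0.14921994] [-0.00818274  0.14405567]
max x 0.1500926821958437 min x -0.00017116116329042374
```

>>> play_rows(claw=[255,255,255], travel=[[0,0.001,0],[0,0.0018,0],[0,0.0018,0]], dr=[[0,0,0],[0,0,0],[0,0,0]])

```text
time: 8.0
eef_pos: [0.5015, 0.1732, 0.0227]
tcp_rot: [0.705, 0.066, -0.703, 0.064]
contact_force: [0.1, 10.8, 0.4]
opening: 0.087
```

```bash
python3 -c "
from h import *
chk('t5z.png')"
```

```text
8.0 [0.5015 0.1732 0.0227] 0.087 [ 0.1 10.8  0.4]
side slopes {1: array([-0.00099745,  0.08553674]), -1: array([-5.36516192e-06, -8.58638803e-02])} ycen -0.00019866990844969595
outer wall x [0.14100449 0.14355241 0.14876578] [-0.00734413  0.14401332]
max x 0.15008174519710457 min x -0.004301256735751845
```

View pics/t5z.png

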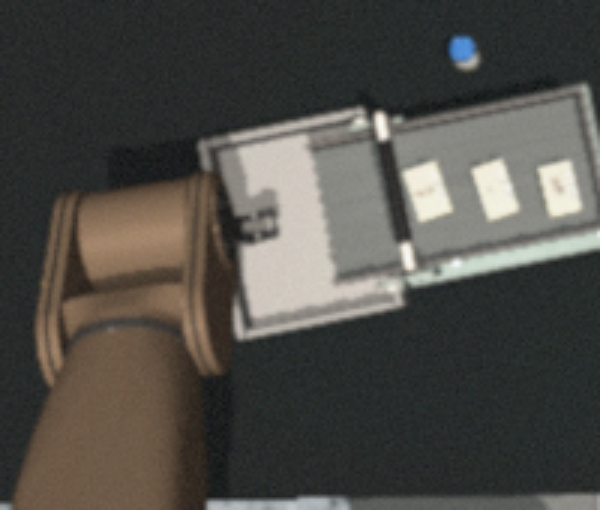

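>>> play_rows(claw=[200,150,100,50,0,0,0,0,0,0], travel=[[0,0,0],[0,0,0],[0,0,0],[0,0,0],[0,0,0],[0,0,0],[0,0,0],[0,0,0],[0,0,0],[0,0,0]], dr=[[0,0,0],[0,0,0],[0,0,0],[0,0,0],[0,0,0],[0,0,0],[0,0,0],[0,0,0],[0,0,0],[0,0,0]])

```text
time: 9.05
eef_pos: [0.5014, 0.1732, 0.0226]
tcp_rot: [0.705, 0.066, -0.703, 0.064]
contact_force: [-0.5, -0.4, -0.3]
opening: 1.0
```

>>> play_rows(claw=[0,0,0,0,0,0,0,0,0,0,0,0], travel=[[-0.01,0,0],[-0.025,0,0],[-0.04,0,0],[-0.07,0,0],[-0.11,0,0],[-0.15,0,0],[-0.19,0,0],[-0.23,0,0],[-0.27,0,0],[-0.31,0,0],[-0.32,0,0],[-0.32,0,0]], dr=[[0,0,0],[0,0,0],[0,0,0],[0,0,0],[0,0,0],[0,0,0],[0,0,0],[0,0,0],[0,0,0],[0,0,0],[0,0,0],[0,0,0]])

```text
time: 10.25
eef_pos: [0.5011, 0.1723, 0.3466]
tcp_rot: [0.708, 0.067, -0.7, 0.064]
contact_force: [0.1, 0.9, -0.1]
opening: 0.999
```

```bash
python3 -c "
from h import *
c=chk('t6z.png'); print(binpose(c,(.36,.72,.02,.33)))
a=yaw-np.pi
for p in ((-.065,0,.34),(-.065,0,.195)): print(rel(S(*p),down(a)))
snap('scene','s6.png')"
```

```text
10.25 [0.5011 0.1723 0.3466] 0.999 [ 0.1  0.9 -0.1]
side slopes {1: array([-0.00042938,  0.08546888]), -1: array([ 0.00016343, -0.08583266])} ycen -0.00019119954491474134
outer wall x [0.14124779 0.14450813 0.14931579] [-7.80975102e-05  1.44834476e-01]
max x 0.15026504854229059 min x -0.003910503725113869
(572, array([512.6, 106.2]), array([180.1, 149.5]), 10.2)
([0.0032, 0.2073, 0.0005], [-0.0005, -0.0059, 0.0024])
([0.1482, 0.2076, 0.0014], [-0.0005, -0.0059, 0.0024])
```

View pics/t6z.png

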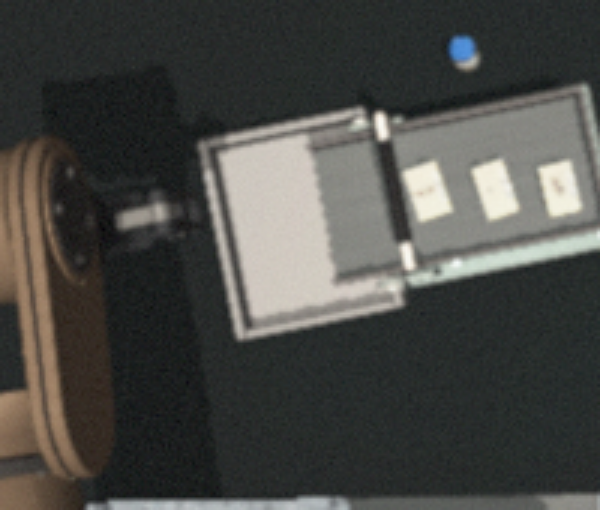

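The bin sits against the face with its outer edge at 150 mm. It is square to within 0.1° and centred within 0.3 mm. Next I'll put the closed fingers behind the bar.

>>> play_rows(claw=[100,200,255,255,255,255,255,255,255,255,255,255,255,255,255,255,255], travel=[[0,0.03,0],[0,0.06,0],[0,0.09,0],[0,0.12,0],[0,0.15,0],[0,0.18,0.001],[0.003,0.208,0.001],[0.003,0.208,0.001],[0.003,0.208,0.001],[0.03,0.208,0.001],[0.06,0.208,0.001],[0.09,0.208,0.001],[0.11,0.208,0.001],[0.13,0.208,0.001],[0.148,0.208,0.001],[0.148,0.208,0.001],[0.148,0.208,0.001]], dr=[[0,-0.0059,0.0024],[0,-0.0059,0.0024],[0,-0.0059,0.0024],[0,-0.0059,0.0024],[0,-0.0059,0.0024],[0,-0.0059,0.0024],[0,-0.0059,0.0024],[0,-0.0059,0.0024],[0,-0.0059,0.0024],[0,-0.0059,0.0024],[0,-0.0059,0.0024],[0,-0.0059,0.0024],[0,-0.0059,0.0024],[0,-0.0059,0.0024],[0,-0.0059,0.0024],[0,-0.0059,0.0024],[0,-0.0059,0.0024]])

```text
time: 12.05
eef_pos: [0.5369, -0.0311, 0.1929]
tcp_rot: [-0.702, -0.066, 0.706, -0.066]
contact_force: [0.1, 0.1, 0.6]
opening: -0.004
```

Run:
```python
from h import *
s=ctrl.get_state(); print(s['time'],s['eef_pos'].round(4),round(s['opening'],3),s['contact_force'].round(1)); d=s['eef_pos']-hg; print(d@sx,d@sy)
snap('scene','s7.png'); c=snap('wrist','w7.png')
print(np.array([rel(S(-.065+.112*t,0,.195),down(yaw-np.pi))[0] for t in (0,1)]))
for th in np.arange(0,.951,.1): print(round(th,2),(-30*np.cos(th)+122*np.sin(th)+30).round(1),(122*np.cos(th)+30*np.sin(th)-122).round(1))
c=snap('scene'); cv2.imwrite('pics/s7z.png',cv2.resize(c['img'][150:360,160:360],None,fx=2.8,fy=2.8,interpolation=cv2.INTER_CUBIC)[:,:,::-1])
```

```text
12.05 [ 0.5369 -0.0311  0.1929] -0.004 [0.1 0.1 0.6]
-0.06423083847103653 0.0009370041326101577
[[-5.00e-04 -0.00e+00 -0.00e+00]
 [-6.00e-04 -1.12e-01 -1.00e-04]]
0.0 0.0 0.0
0.1 12.3 2.4
0.2 24.8 3.5
0.3 37.4 3.4
0.4 49.9 2.1
0.5 62.2 -0.6
0.6 74.1 -4.4
0.7 85.6 -9.4
0.8 96.6 -15.5
0.9 106.9 -22.7
```

View pics/s7z.png

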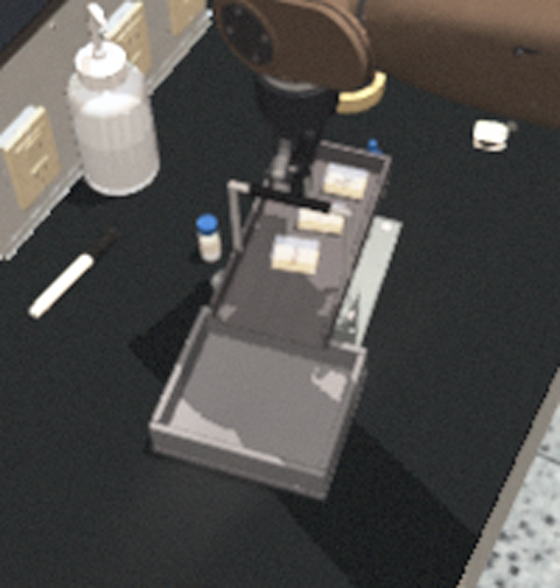

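View pics/w7.png

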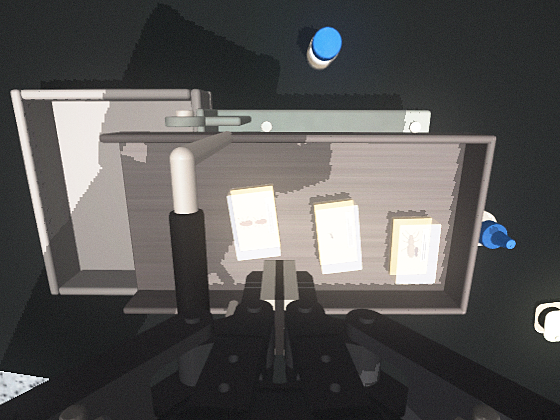

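The scene view shows the closed fingers behind the bar at about (300,170) in the crop, and the blocks clear of them. I'll push slowly, following the bar's arc.

>>> play_rows(claw=[255,255,255,255,255,255,255,255,255,255,255,255], travel=[[0,-0.006,0],[0,-0.012,0],[0,-0.016,0],[0,-0.02,0],[0,-0.025,0],[0,-0.03,0],[0,-0.035,0],[0,-0.04,0],[0,-0.045,0],[0,-0.05,0],[0,-0.05,0],[0,-0.05,0]], dr=[[0,0,0],[0,0,0],[0,0,0],[0,0,0],[0,0,0],[0,0,0],[0,0,0],[0,0,0],[0,0,0],[0,0,0],[0,0,0],[0,0,0]])

```text
time: 13.4
eef_pos: [0.5285, 0.0178, 0.1941]
tcp_rot: [-0.703, -0.066, 0.705, -0.066]
contact_force: [1.7, -2.1, 1.5]
opening: 0.003
```

```bash
cat >> h.py <<'E'
def look(fn):
    s=ctrl.get_state(); d=s['eef_pos']-hg; print(s['time'],'stand',(d@sx).round(4),(d@sy).round(4),s['eef_pos'][2].round(4),s['contact_force'].round(1),s['opening'])
    c=snap('scene'); cv2.imwrite('pics/'+fn,cv2.resize(c['img'][150:360,160:360],None,fx=2.8,fy=2.8,interpolation=cv2.INTER_CUBIC)[:,:,::-1])
E
python3 -c "
from h import *
look('s8z.png')"
```

```text
13.4 stand -0.0146 0.0002 0.1941 [ 1.7 -2.1  1.5] 0.002739243417150569
```

View pics/s8z.png

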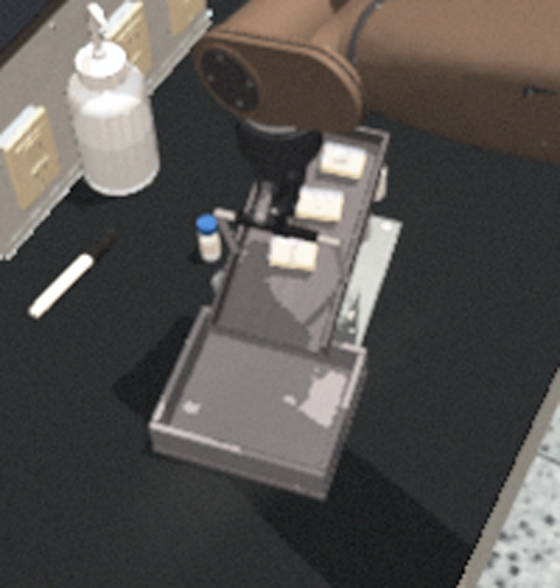

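The bar has gone forward and the rear of the tray has risen; the blocks haven't moved yet. I'll keep pushing.

>>> play_rows(claw=[255,255,255,255,255,255,255,255,255,255,255,255,255,255], travel=[[0,-0.004,0],[0,-0.008,0],[0,-0.012,0],[0,-0.016,0],[0.001,-0.02,0],[0.002,-0.024,0],[0.003,-0.028,0],[0.005,-0.032,0],[0.007,-0.036,0],[0.009,-0.04,0],[0.011,-0.044,0],[0.013,-0.048,0],[0.014,-0.05,0],[0.014,-0.05,0]], dr=[[0,0,0],[0,0,0],[0,0,0],[0,0,0],[0,0,0],[0,0,0],[0,0,0],[0,0,0],[0,0,0],[0,0,0],[0,0,0],[0,0,0],[0,0,0],[0,0,0]])

```text
time: 14.85
eef_pos: [0.5188, 0.0673, 0.1796]
tcp_rot: [-0.703, -0.066, 0.705, -0.066]
contact_force: [0.3, -1.9, 0.2]
opening: -0.0
```

```bash
python3 -c "
from h import *
look('s9z.png')"
```

```text
14.85 stand 0.0359 0.0005 0.1796 [ 0.3 -1.9  0.2] -0.00023830825211971032
```

View pics/s9z.png

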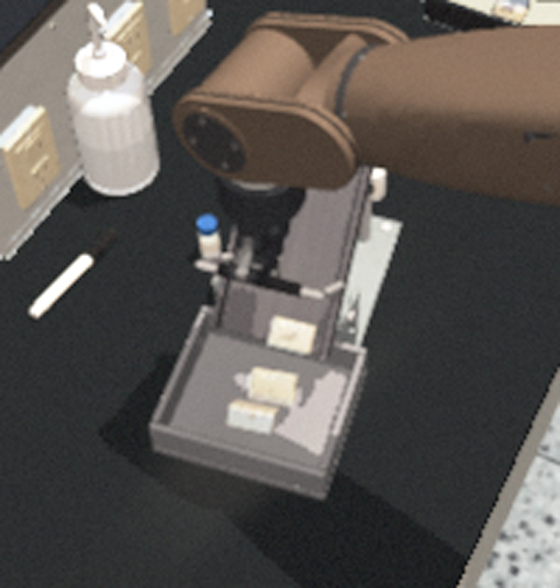

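Two blocks are in the bin, at (270,385) and (252,415), and the third is at the lip at (292,333). I'll push on towards full tip.

>>> play_rows(claw=[255,255,255,255,255,255,255,255,255,255,255], travel=[[0.002,-0.004,0],[0.004,-0.007,0],[0.006,-0.01,0],[0.008,-0.013,0],[0.01,-0.016,0],[0.012,-0.018,0],[0.013,-0.02,0],[0.013,-0.02,0],[0.013,-0.02,0],[0.013,-0.02,0],[0.013,-0.02,0]], dr=[[0,0,0],[0,0,0],[0,0,0],[0,0,0],[0,0,0],[0,0,0],[0,0,0],[0,0,0],[0,0,0],[0,0,0],[0,0,0]])

```text
time: 16.0
eef_pos: [0.5149, 0.0866, 0.1664]
tcp_rot: [-0.703, -0.066, 0.705, -0.066]
contact_force: [1.4, -2.7, -1.6]
opening: -0.003
```

```bash
python3 -c "
from h import *
look('s10z.png')"
```

```text
16.0 stand 0.0556 0.0008 0.1664 [ 1.4 -2.7 -1.6] -0.003388660825266524
```

View pics/s10z.png

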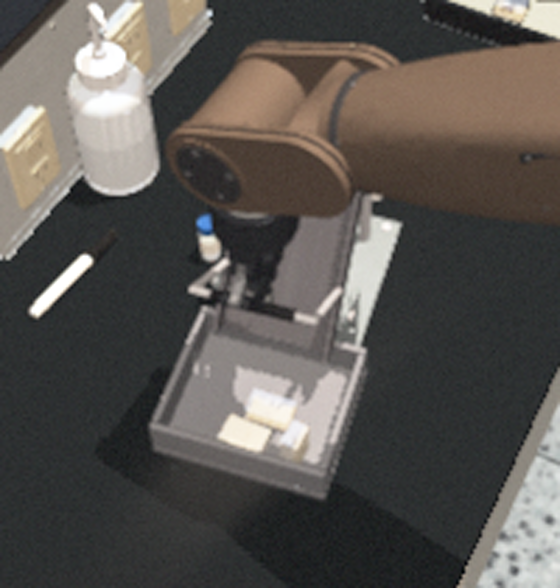

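All three blocks are in the bin, at (270,405), (245,432) and (292,438), and nothing is left in the tray. I'll back off along the arc so the tray comes down with the fingers.

>>> play_rows(claw=[255,255,255,255,255,255,255,255,255,255,255,255,255,255,255,255,255,255,255,255], travel=[[-0.004,0.006,0],[-0.008,0.012,0],[-0.012,0.018,0],[-0.015,0.024,0],[-0.018,0.03,0],[-0.021,0.036,0],[-0.023,0.042,0],[-0.025,0.048,0],[-0.027,0.054,0],[-0.027,0.06,0],[-0.027,0.066,0],[-0.027,0.072,0],[-0.027,0.08,0],[-0.027,0.088,0],[-0.027,0.096,0],[-0.027,0.104,0],[-0.027,0.112,0],[-0.027,0.12,0],[-0.027,0.128,0],[-0.027,0.13,0]], dr=[[0,0,0],[0,0,0],[0,0,0],[0,0,0],[0,0,0],[0,0,0],[0,0,0],[0,0,0],[0,0,0],[0,0,0],[0,0,0],[0,0,0],[0,0,0],[0,0,0],[0,0,0],[0,0,0],[0,0,0],[0,0,0],[0,0,0],[0,0,0]])

```text
time: 18.05
eef_pos: [0.5394, -0.042, 0.1935]
tcp_rot: [-0.703, -0.066, 0.705, -0.065]
contact_force: [0.3, -1.2, -0.5]
opening: 0.002
```

```bash
python3 -c "
from h import *
look('s11z.png')"
```

```text
18.05 stand -0.0754 0.0006 0.1935 [ 0.3 -1.2 -0.5] 0.0019254325692069656
```

View pics/s11z.png

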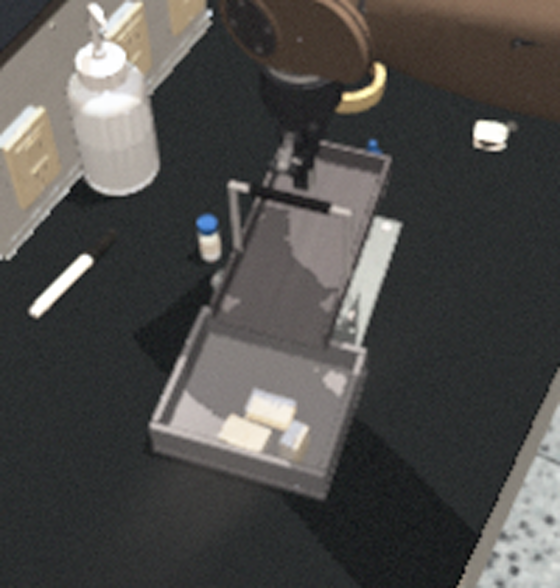

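The tray is back down and empty, and the three blocks are in the bin. I'll raise the arm clear and check from above.

>>> play_rows(claw=[255,255,255,255,255,255,255,255,255,255,255,255,255,255,255,255,255], travel=[[-0.02,0.005,0],[-0.05,0.005,0],[-0.08,0.005,0],[-0.11,0.005,0],[-0.14,0.005,0],[-0.17,0.01,0],[-0.17,0.05,0],[-0.17,0.09,0],[-0.17,0.13,0],[-0.17,0.17,0],[-0.17,0.21,0],[-0.17,0.25,0],[-0.17,0.27,0],[-0.17,0.27,0],[-0.17,0.27,0],[-0.17,0.27,0],[-0.17,0.27,0]], dr=[[0,0,0],[0,0,0],[0,0,0],[0,0,0],[0,0,0],[0,0,0],[0,0,0],[0,0,0],[0,0,0],[0,0,0],[0,0,0],[0,0,0],[0,0,0],[0,0,0],[0,0,0],[0,0,0],[0,0,0]])

```text
time: 19.8
eef_pos: [0.5898, -0.3058, 0.3638]
tcp_rot: [-0.703, -0.066, 0.705, -0.066]
contact_force: [-0.8, 0.3, -0.1]
opening: 0.003
```

Run:
```python
from h import *
c=chk('t12z.png'); cv2.imwrite('pics/t12.png',c['img'][:,:,::-1]); print(binpose(c,(.36,.72,.02,.33)))
P=cloud(c);H=P[...,2]
q=P[(H>.2)&(H<.24)]-hg; q=np.stack([q@sx,q@sy,q[:,2]],1); q=q[(abs(q[:,0])<.12)&(abs(q[:,1])<.06)]; print('bar',q.mean(0))
q=P-hg; q=np.stack([q@sx,q@sy,q[...,2]],-1)
m=(q[...,0]>.055)&(q[...,0]<.14)&(abs(q[...,1])<.08)&(q[...,2]>.015); print('blocks max z',np.nanmax(q[m][:,2]), 'floor tray z by x',[ (x,np.nanmedian(q[(abs(q[...,0]-x)<.01)&(abs(q[...,1])<.04)][:,2]).round(4)) for x in (-.16,-.1,-.06,.02)])
look('s12z.png')
```

```text
19.8 [ 0.5898 -0.3058  0.3638] 0.003 [-0.8  0.3 -0.1]
side slopes {1: array([-0.00051057,  0.08544513]), -1: array([ 0.00109359, -0.08582247])} ycen -0.0001682646372999294
outer wall x [0.1054238  0.1431507  0.14967036] [-0.16503843  0.13839231]
max x 0.1504904267914513 min x -0.0044453904015753784
(651, array([512.7, 106.5]), array([180.2, 149.7]), 10.4)
bar [-3.06026520e-02  4.19665353e-05  2.25827023e-01]
blocks max z 0.05779414616433032 floor tray z by x [(-0.16, np.float64(0.1022)), (-0.1, np.float64(0.1022)), (-0.06, np.float64(0.1025)), (0.02, np.float64(0.1024))]
19.85 stand -0.3441 -0.0003 0.3638 [ 0.6 -0.6  0.5] 0.003979362515252661
```

View pics/t12.png

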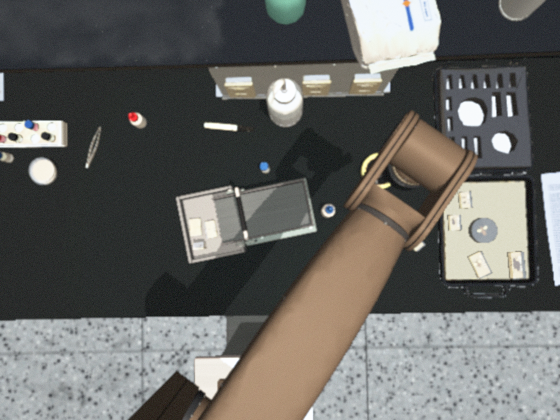

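View pics/s12z.png

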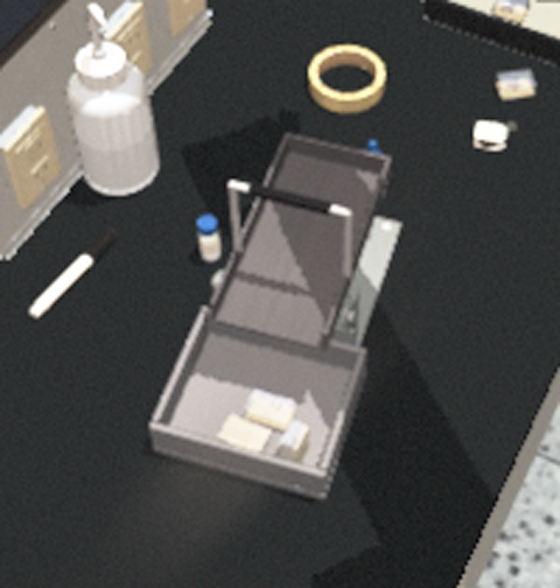

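```bash
python3 -c "
from h import *
print(ctrl.sign_off())"
```

```text
the job is handed in; nothing more can be done
None
```

I slid the bin against the stand, tipped all three blocks into it by the push bar, let the tray back down, and handed the job in at about 20 s.

- **Bin:** I gripped its outer wall, turned it square and slid it until it pressed the stand's face at about 11 N. In the last top view its outer edge is 150 mm from the face, it is within 0.3 mm of centre, and within about 0.1–0.25° of square.
- **Blocks:** I pushed the bar slowly along its arc with the fingers shut. All three blocks are in the bin, and I never touched them.
- **Tray:** I backed the fingers off so it came down with them. It is empty and flat: the floor reads 102 mm along its whole length, and the bar is back at its starting point.
- **Bystanders:** the vial and dropper bottle are where they were in the pictures. The loupe, tape roll and specimen_8 look undisturbed, but I checked those only by eye in the scene view.

**Disagreements:**
- Before the grasp, the wrist and top cameras differed by about 4 mm on the bin's position. I placed the bin by its position relative to the stand in the top view alone.
- One depth reading over the blocks came out at 58 mm. One block may be leaning on the others, or it may be noise; all three are clearly inside the walls.

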